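# Let down the stamp chest lid

### The job

The stamp chest on the leather bench stands open with its lid leaning back. Tip the lid forward so that it starts to fall, catch it on a finger before it is half-way down, and let it down gently until it is fully shut, with no bang. Use only the open fingers, do not clamp the lid or shove the chest, leave the glue jar, the dye pot and the mallet alone, and finish clear of everything.

Things in the scene. Friction and masses are not known exactly. Their poses are not given: they have to be found in the camera images.
- chest: Brown wooden chest with brass corners and brass stamps inside, open at the top, fixed to the bench. 130 mm deep (its x), 150 mm wide (its y), 100 mm high. Origin at the centre of its underside on the bench; its x axis points from its front to its hinge side. It stands sideways: front roughly to the robot's right (-y), hinge to the left (+y), within about 30 degrees.
- lid (a joint): Hinge angle of the chest's lid, rad: 0 shut and level, 1.57 upright, 1.8 leaning back on its stop; begins between about 1.62 and 1.8. Slight hinge friction lets the lid stand between about 1.3 and 1.7; pushed forward below that it falls shut by itself in about half a second.
- lid_hinge (a point): Point on the hinge line, middle of the lid's width, at the chest's top edge on its own +x side, 100 mm above the bench, in the lid's underside plane. Axes turn with the lid: x from free edge to hinge, y along the hinge, z out of the lid's outer face (up when shut); when shut they are the chest's axes.
- lid_edge (a point): Middle of the lid's brass-tipped free edge, on its underside (inner) face; moves with the lid, axes as lid_hinge. The lid is a flat board, 165 mm from hinge line to free edge, 150 mm wide, 10 mm thick, 0.2 to 0.33 kg. Shut, it overhangs the chest's front by 35 mm as a lip, underside 100 mm above the bench: a slanted finger can stay under the lip until the lid is fully shut.
- glue_jar: Amber glass glue jar with black cap, 66 mm diameter, 85 mm high, standing loose near the chest, behind its hinge side or at its end away from the robot, swapping places with the dye pot; origin at the centre of its underside. Leave alone.
- dye_pot: White ceramic dye pot, 56 mm diameter, 70 mm high, standing loose in the other of those two places; origin at the centre of its underside. Leave alone.
- mallet: Wooden mallet lying loose on the bench at the robot's left, 240 mm long, head 45 x 85 x 45 mm at its +x end (centre 110 mm from the origin), handle 22 mm thick towards -x; origin on the bench near its middle. Leave alone.
Mind the look-alikes: they are no part of the job. Of the things shaped like the chest, the brown one is meant.

How it is judged (in metres and radians):
On the way, in this order (a step that is already met when the one before it is completed fails the run):
1. the lid is tipped forward past upright (value of joint lid below 1.4 rad), for 0.02 s.
2. the lid is caught on a finger part-way down (value of joint lid between 0.15 and 1.1 rad and velocity of joint lid above -1 rad/s and contact force between the fingers and chest above 0.2 N), for 0.2 s.
At the end, for the whole second after the job is handed in: The lid is shut (hinge angle under 0.03 rad) and still; jar, pot and mallet are within 15 mm of where they stood (value of joint lid below 0.03 rad and velocity of joint lid between -0.05 and 0.05 rad/s and distance of each of glue_jar, dye_pot, mallet from where it was at the start of the episode below 0.015 m); the robot touches nothing.
It fails at once if the lid falls on past half-way uncaught (faster than 2 rad/s below 0.7 rad) (value of joint lid below 0.7 rad and velocity of joint lid below -2 rad/s).
It fails at once if the lid bangs shut (faster than 1.5 rad/s in the last 0.1 rad) (value of joint lid below 0.1 rad and velocity of joint lid below -1.5 rad/s).
It fails at once if the lid is clamped or the chest shoved (over 20 N from the robot) (contact force between any of the arm, the fingers and chest above 20 N).
It fails at once if the glue jar, dye pot or mallet is moved by over 15 mm (distance of any of glue_jar, dye_pot, mallet from where it was at the start of the episode above 0.015 m).
It also fails if it takes over 50 s, if anything falls off the work surface, if the arm or the gripper's body presses on something with over 40 N, if the wrist force passes 120 N, or if a joint passes its speed limit or range.

### The arm

A 7-joint arm with a two-finger parallel gripper is mounted at the origin on the work surface. World frame = base frame: x ahead of the robot, y to its left, z up, the work surface at z = 0. Lengths are in mm, angles in rad, forces in N, time in s.
With the tool pointing down it reaches from about 400 to 900 mm from the base axis. Payload 5.6 kg.
Tool frame: the origin (TCP) lies midway between the tips of the shut fingers; the grasp point (between the pads) lies manip.hold_point_z behind it (manip.hold_point_z is the distance from the TCP to the grasp point, in mm); z points along the fingers, y is the line along which they close (so a half turn about z gives the same grasp; the last joint's range is limited). The gripper opens to 92 mm and grips with 3 to 60 N. Pads are 20 mm wide; open, the fingers measure 128 mm over their backs; the gripper's body (75 mm by 189 mm) begins 69 mm behind the grasp point.
Start: joints at [1.111, 0.468, -0.012, 1.603, 0.006, 1.071, -0.056], TCP at [263.105, -594.378, 214.592] pointing down, gripper open.
Joint ranges: [-2.53, 2.53], [-0.31, 2.02], [-1.57, 1.55], [0.28, 2.44], [-1.29, 4.43], [0.15, 1.84], [-2.92, 2.92]. Speed limits (rad/s): [2.57, 2.57, 3.14, 3.14, 3.14, 3.14, 3.14].

### API

Orientations are given as a rotation vector (axis times angle).
In Python, from workcell import manip gives the robot as it stands. The module is installed in compiled form; this text tells all that it offers.
- The arm moves only by the shell command python3 -m jog 'ROWS' [FORCE]. ROWS is JSON, a list of rows, each a list of 3 entries, a list of its own where there are three numbers: the shift along the tool's x, y, z in cm, then the turn, a rotation vector about the tool's x, y, z in rad, then the closure, from 0 (fully open) to 1 (shut). A call has 1 to 8 rows; each row is the pose to reach, as a shift and turn from the pose commanded when the call began, along the tool's axes at that moment; what a row does not reach only later rows make up. A row lasts 1/10 s, in which the tool goes at most 50 mm and 8.59 degrees, less where a joint would pass 70% of its speed; a pose out of reach is approached as far as the arm can. A call with a gripper value outside its range is refused whole. The fingers move at their own pace and stop on an object; FORCE is the grip in N (left out, the last holds). Time passes only in rows, so rows that repeat a pose let the fingers close. It gives the time, the measured TCP pose, the force, the opening and the grip force at its end, in the units of the state.
- manip.state(): the state, without advancing time (a new reading comes with each control period).
- manip.grab_frame(name): name is "scene" or "top" or "wrist"; returns a dict with "color" (400x640x3 uint8, blue, green, red), "vfov" (degrees; the focal length in pixels is half the picture's height over the tangent of half this angle, whatever the lens; pixels are square), "cx", "cy" (the principal point, pixels), "distortion" ([k1, k2, p1, p2, k3] as OpenCV has them; the pictures are not rectified), "cam_to_world" (4x4, takes a point from camera to world coordinates). Camera axes: x right, y up, looking along -z (the intrinsics and any distortion apply to the point x, -y, -z); pixel columns grow to the right and rows downward; lengths in mm; the calibration is good to about 2 mm. A picture is of the moment at which its call begins. There is no depth.
- manip.finish_job(): hands the job in; it is judged then, once.
The state is a dict: "time": time; "joint_positions": joint angles; "joint_vel": joint speeds; "joint_torque": joint torques, N m; "position": TCP position; "ee_rot": TCP orientation; "wrist_force": force on the tool from outside, world axes, zero at the start; "ft_torque": the same for the moment, N m; "width": finger opening in mm; "gripper_force": force on a finger pad.
Only numpy, scipy, OpenCV 4.12 (cv2) and the standard library are available. Lean on these libraries where they do the work, as an engineer would, in place of code of your own. Each camera call takes 0.05 s, during which the arm holds its last target. There are 200 camera calls.

## Working session

There is one attempt and no reset: what is moved stays moved. The work goes in short steps, Python scripts to look and compute and a shell command to move; the robot and the scene stay as the last step left them, time stands still between calls to the robot, and variables do not carry over. Pictures are saved under pics/ and viewed, at most 12 in all, crops included, and the job is handed in when it is done.

```bash
mkdir -p pics
python3 - <<'E'
from workcell import manip
import cv2,pickle,numpy as np
s=manip.state();print({k:np.round(v,3).tolist() for k,v in s.items()});print(manip.hold_point_z)
F={}
for n in ("scene","top","wrist"):
    f=manip.grab_frame(n);F[n]=f;cv2.imwrite(f"pics/{n}0.png",f["color"]);print(n,f["vfov"],f["cx"],f["cy"],f["distortion"],np.round(f["cam_to_world"],2).tolist())
pickle.dump(F,open("f0.pkl","wb"))
E
```

```text
{'time': 0.0, 'joint_positions': [1.111, 0.468, -0.012, 1.604, 0.006, 1.071, -0.056], 'joint_vel': [0.002, 0.0, -0.001, 0.001, -0.001, -0.001, -0.001], 'joint_torque': [-0.001, -52.057, -0.013, -24.375, -0.057, 0.017, 0.0], 'position': [262.821, -593.828, 213.637], 'ee_rot': [-3.072, -0.65, 0.001], 'wrist_force': [-0.41, 0.183, -0.04], 'ft_torque': [0.019, 0.023, -0.033], 'gripper_force': 0.0, 'width': 91.692}
18.700000000000003
scene 43.34430315242799 320.235799122583 202.18339941926396 [-0.12991327  0.          0.          0.          0.        ] [[-0.76, -0.52, 0.4, 1170.53], [0.65, -0.61, 0.45, 822.28], [0.01, 0.61, 0.8, 1230.3], [0.0, 0.0, 0.0, 1.0]]
top 52.5439298965978 317.7203453799721 198.97503640259893 [-0.07065209  0.          0.          0.          0.        ] [[0.03, 0.98, -0.18, 356.31], [-1.0, 0.02, -0.03, 154.48], [-0.02, 0.18, 0.98, 1338.53], [0.0, 0.0, 0.0, 1.0]]
wrist 68.27823464341881 318.7358777118505 199.3638107216003 [-0.01737415  0.          0.          0.          0.        ] [[0.41, 0.88, 0.24, 331.88], [-0.91, 0.39, 0.11, -564.56], [-0.0, -0.26, 0.96, 384.5], [0.0, 0.0, 0.0, 1.0]]
```

View pics/scene0.png

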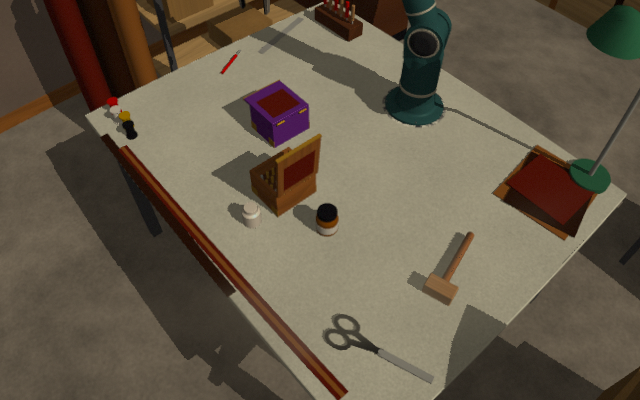

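View pics/top0.png

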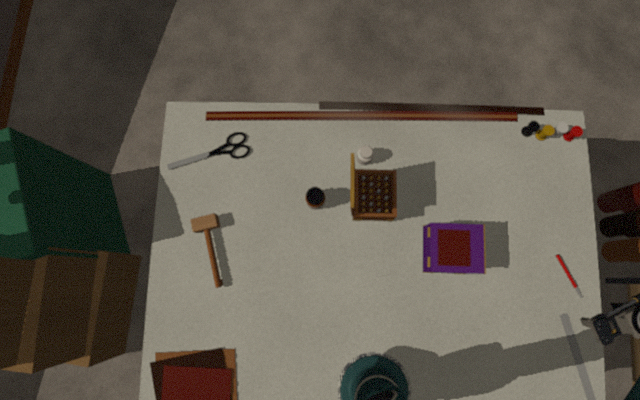

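The top view shows the brown chest at about (375,194), with its lid standing on the left edge (352,187), hinge towards +y. The jar is at (316,197), the pot at (365,155), the mallet on the left and the purple decoy at (455,248). Next I'll crop for the corners.

```bash
python3 - <<'E'
import pickle,cv2,numpy as np
F=pickle.load(open("f0.pkl","rb"))
a=F["top"]["color"][140:230,300:410];b=F["scene"]["color"][125:245,235:345]
a=cv2.resize(a,None,fx=5,fy=5,interpolation=3);b=cv2.resize(b,None,fx=5,fy=5,interpolation=3)[:, :]
cv2.imwrite("pics/cropt.png",cv2.convertScaleAbs(a,alpha=1.8));cv2.imwrite("pics/crops.png",cv2.convertScaleAbs(b,alpha=1.6))
E
cat > h.py <<'E'
import numpy as np,cv2
def K(f):
    fl=200/np.tan(np.radians(f["vfov"])/2);return np.array([[fl,0,f["cx"]],[0,fl,f["cy"]],[0,0,1.]])
def ray(f,uv):
    n=cv2.undistortPoints(np.array([[uv]],float),K(f),np.array(f["distortion"],float))[0,0]
    T=np.array(f["cam_to_world"]);d=T[:3,:3]@np.array([n[0],-n[1],-1]);return T[:3,3],d
def at_z(f,uv,z):
    o,d=ray(f,uv);return o+d*(z-o[2])/d[2]
def proj(f,P):
    T=np.array(f["cam_to_world"]);c=(np.atleast_2d(P)-T[:3,3])@T[:3,:3]*[1,-1,-1]
    return cv2.projectPoints(c,np.zeros(3),np.zeros(3),K(f),np.array(f["distortion"],float))[0][:,0]
E
```

```text
(no output)
```

View pics/cropt.png

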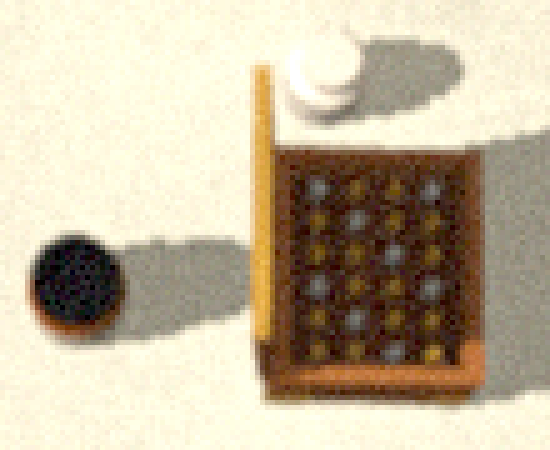

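View pics/crops.png

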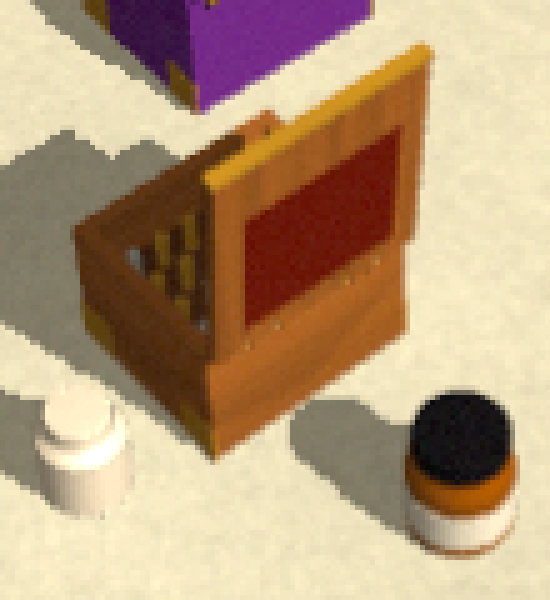

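```bash
cat > fit.py <<'E'
import pickle,numpy as np
from h import *
from scipy.optimize import least_squares
F=pickle.load(open("f0.pkl","rb"))
def lid(r,y,n,t): return [65-r*np.cos(t)+n*np.sin(t),y,100+r*np.sin(t)+n*np.cos(t)]
def W(p,pts):
    c,s=np.cos(p[2]),np.sin(p[2]);P=np.array(pts,float)
    return np.c_[p[0]+c*P[:,0]-s*P[:,1],p[1]+s*P[:,0]+c*P[:,1],P[:,2]]
def mod(p,w):
    t=p[3];L=lambda y,n:lid(165,y,n,t)
    return W(p,[[-65,-75,100],[-65,75,100],L(-75,0),L(75,0),L(-75,10),L(75,10)] if w=="top" else
     [[65,-75,0],[-65,-75,100],[65,75,0],L(-75,0),L(75,0),L(-75,10),L(75,10)])
ob={"top":np.array([[481,150],[484,385],[272,66],[272,340],[254,66],[254,340]])/5+[300,140],
"scene":np.array([[215,458],[77,230],[406,332],[205,175],[425,45],[212,190],[432,58]])/5+[235,125]}
fun=lambda p:np.concatenate([(proj(F[w],mod(p,w))-ob[w]).ravel() for w in ob])
if __name__=="__main__":
    r=least_squares(fun,[600,30,1.57,1.7],x_scale=[100,100,.1,.1],loss="soft_l1");p=r.x
    print(p,np.round(r.fun.reshape(-1,2),1).tolist())
    c=lambda q,w:F[w]
    for n,uvt,z in(("jar",(77,280),85),("pot",(325,60),70)):print(n,at_z(F["top"],np.array(uvt)/5+[300,140],z))
    for n,uvt,z in(("jar",(461,437),85),("pot",(78,412),70)):print(n,at_z(F["scene"],np.array(uvt)/5+[235,125],z))
    for n,uv in(("malhead",(204,223)),("maltail",(219,285))):print(n,at_z(F["top"],uv,20))
    for uv in((424,270),(484,270),(484,224),(424,224)):print("decoy",at_z(F["top"],uv,105))
    np.save("p.npy",p)
    print(W(p,[[65,0,100],lid(165,0,0,p[3]),[-65,0,100],[-100,0,100]]))
E
python3 fit.py
```

```text
[607.94395245  12.06991856   1.57532182   1.64359996] [[-0.9, -0.2], [-1.0, 0.1], [-0.9, 0.5], [-1.3, -0.4], [-0.9, 0.6], [-1.4, -0.5], [0.0, -0.3], [-1.3, -1.3], [-0.4, -0.4], [-1.0, -0.6], [-1.1, -1.4], [-0.1, -1.2], [-0.1, -1.8]]
jar [596.04929192 196.85663904  85.        ]
pot [748.50577804  40.43031231  70.        ]
jar [602.32371253 207.82708174  85.        ]
pot [751.17232446  43.62693947  70.        ]
malhead [508.40894469 565.64991861  20.        ]
maltail [308.72987134 501.38289028  20.        ]
decoy [ 374.10153108 -136.67052299  105.        ]
decoy [ 377.75463927 -318.79593548  105.        ]
decoy [ 517.49863002 -324.18978254  105.        ]
decoy [ 513.22453508 -138.65564348  105.        ]
[[607.64979666  77.06925296 100.        ]
 [607.59548197  89.07112037 264.56291268]
 [608.23810823 -52.92941584 100.        ]
 [608.39649981 -87.92905744 100.        ]]
```

The fit's residuals are about 1 px and the sizes match. The chest centre is at (608,12), yaw is about 90°, and the lid is at 1.64 rad with its edge at (608,89,265). My plan is to straddle the lid with partly open fingers. The back finger tips it, the front finger catches it after a short fall, and then the tool tilts as it lowers the lid.

```bash
cat > plan.py <<'E'
# usage: go(pos, tilt_deg): rows from the present pose to target (tool y along world y, tilted about world x)
import numpy as np
from scipy.spatial.transform import Rotation as R
from workcell import manip
def cur():
    s=manip.state();return np.array(s["position"]),R.from_rotvec(s["ee_rot"]),s
def base(flip,yaw=0.0045):
    e=np.array([0,1,0])*flip;z=np.array([0,0,-1]);return R.from_euler("z",yaw)*R.from_matrix(np.c_[np.cross(e,z),e,z])
def rel(P0,R0,pos,tilt,flip):
    Rt=R.from_euler("x",tilt,degrees=True)*base(flip)
    return np.round(R0.inv().apply(np.array(pos)-P0)/10,1).tolist(),np.round((R0.inv()*Rt).as_rotvec(),3).tolist()
E
python3 - <<'E'
from plan import *
P,Q,s=cur();print(Q.as_matrix().round(2))
for f in(1,-1):print(f,rel(P,Q,[608,94,420],0,f))
E
python3 -m jog '[[[0,0,-5],[0,0,0],0],[[0,0,-10],[0,0,0],0],[[0,0,-15],[0,0,0],0],[[0,0,-20.5],[0,0,0],0]]'
```

```text
[[ 0.91  0.4  -0.  ]
 [ 0.4  -0.91  0.  ]
 [-0.   -0.   -1.  ]]
1 ([59.4, -49.0, -20.6], [-0.001, -0.002, -2.729])
-1 ([59.4, -49.0, -20.6], [-0.001, 0.0, 0.412])
time: 0.55
position: [262.9, -593.9, 416.4]
ee_rot: [-3.073, -0.65, 0.0]
wrist_force: [0.4, -0.7, -0.3]
width: 92.3
gripper_force: 0.0
```

```bash
python3 -m jog '[[[59.4,-49,0],[0,0,0.412],0],[[59.4,-49,0],[0,0,0.412],0],[[59.4,-49,0],[0,0,0.412],0],[[59.4,-49,0],[0,0,0.412],0],[[59.4,-49,0],[0,0,0.412],0],[[59.4,-49,0],[0,0,0.412],0],[[59.4,-49,0],[0,0,0.412],0],[[59.4,-49,0],[0,0,0.412],0]]'
python3 - <<'E'
from plan import *
P,Q,s=cur()
print(rel(P,Q,[608,94,420],0,-1),np.round(s["joint_positions"],2))
E
```

```text
time: 1.35
position: [442.4, -235.1, 414.6]
ee_rot: [3.141, 0.007, 0.0]
wrist_force: [1.1, -0.3, 0.3]
width: 92.1
gripper_force: 0.0
([16.7, -32.8, -0.6], [0.0, -0.0, 0.0]) [ 0.62  0.08 -0.22  1.67  0.02  1.4  -1.16]
```

```bash
python3 -m jog '[[[16.6,-8.5,0],[0.15,0,0],0],[[16.6,-8.5,0],[0.3,0,0],0],[[16.6,-8.5,0],[0.45,0,0],0],[[16.6,-8.5,0],[0.6,0,0],0],[[16.6,-8.5,0],[0.75,0,0],0],[[16.6,-8.5,5],[0.9,0,0],0],[[16.6,-8.5,10],[1.05,0,0],0],[[16.6,-8.5,15],[1.05,0,0],0]]'
python3 - <<'E'
from plan import *
P,Q,s=cur()
print(Q.as_matrix().round(2),np.round(s["joint_positions"],2))
E
```

```text
time: 2.15
position: [605.2, -154.8, 256.8]
ee_rot: [-2.086, 0.007, 0.008]
wrist_force: [-0.1, -1.1, -1.3]
width: 91.9
gripper_force: 0.0
[[ 1.   -0.01 -0.  ]
 [-0.   -0.49  0.87]
 [-0.01 -0.87 -0.49]] [ 0.78  0.79 -0.31  1.39 -0.66  1.6  -0.89]
```

```bash
python3 -m jog '[[[0,0,0],[0,0,0],0],[[0,0,0],[0,0,0],0]]'
python3 - <<'E'
from plan import *
P,Q,s=cur()
print(rel(P,Q,[608,-100,420],0,-1),rel(P,Q,[608,94,420],0,-1))
E
```

```text
time: 2.35
position: [608.2, -150.9, 265.8]
ee_rot: [-2.09, -0.006, 0.003]
wrist_force: [0.3, 0.6, 0.6]
width: 91.8
gripper_force: 0.0
([0.0, -15.9, -3.2], [-1.052, 0.0, 0.001]) ([0.1, -25.5, 13.6], [-1.052, 0.0, 0.001])
```

```bash
python3 -m jog '[[[0,-4,-1],[0,0,0],0],[[0,-8,-1.6],[-0.15,0,0],0],[[0,-12,-2.4],[-0.3,0,0],0],[[0,-15.9,-3.2],[-0.45,0,0],0],[[0,-18,0.5],[-0.6,0,0],0],[[0,-20,4],[-0.75,0,0],0],[[0,-22.5,8.4],[-0.9,0,0],0],[[0.1,-25.5,13.6],[-1.05,0,0],0]]' >/dev/null
python3 -m jog '[[[0,0,0],[0,0,0],0],[[0,0,0],[0,0,0],0]]'
python3 - <<'E'
from plan import *
import cv2,pickle
from h import *
from fit import lid,W
p=np.load("p.npy")
P,Q,s=cur();print(rel(P,Q,[608,94,225],0,-1),np.round(s["joint_positions"],2))
f=manip.grab_frame("wrist");im=f["color"].copy()
for q in proj(f,W(p,[lid(165,y,n,p[3]) for y in(-75,75) for n in(0,10)])):cv2.circle(im,tuple(int(v) for v in q),3,(0,255,0),1)
g=manip.grab_frame("scene");im2=g["color"].copy()
tp=P+np.array([0,0,0])
for o in(-46,46):cv2.circle(im2,tuple(int(v) for v in proj(g,P+[0,o,0])[0]),2,(0,255,0),1)
a=cv2.resize(im2[60:220,200:380],None,fx=2.2,fy=2.2);b=cv2.resize(im,(640,400))[:,:400]
cv2.imwrite("pics/w1.png",np.hstack([cv2.convertScaleAbs(b,alpha=1.5),cv2.resize(a,(396,400))]))
pickle.dump(f,open("fw.pkl","wb"))
E
```

```text
time: 3.35
position: [606.1, 90.8, 424.3]
ee_rot: [-3.139, -0.026, -0.014]
wrist_force: [-0.3, -0.7, 0.5]
width: 92.2
gripper_force: 0.0
([0.0, -0.3, 19.9], [-0.003, -0.009, 0.012]) [ 0.04  0.29 -0.32  1.4   0.09  1.46 -1.83]
```

View pics/w1.png

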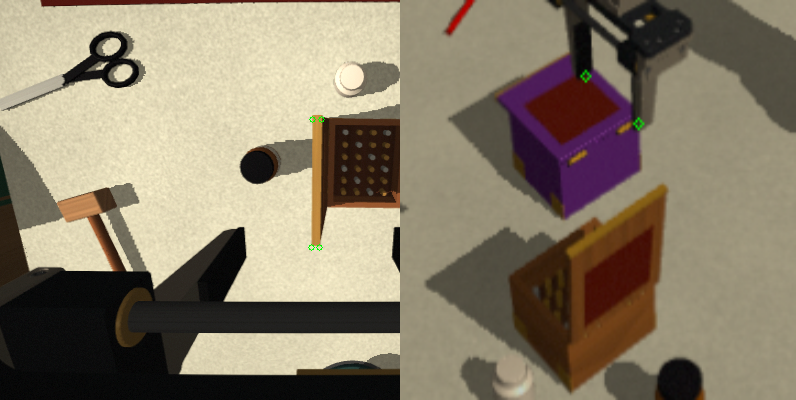

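The wrist view shows the lid's brass edge at (312-322,120-246), right on the prediction and midway between the finger tips at (242,235) and (395,235). I'll descend, then half-close.

```bash
python3 -m jog '[[[0,-0.3,5],[0,0,0],0],[[0,-0.3,10],[0,0,0],0],[[0,-0.3,15],[0,0,0],0],[[0,-0.3,19.9],[0,0,0],0],[[0,-0.3,19.9],[0,0,0],0.3],[[0,-0.3,19.9],[0,0,0],0.61],[[0,-0.3,19.9],[0,0,0],0.61],[[0,-0.3,19.9],[0,0,0],0.61]]' 5
python3 - <<'E'
from plan import *
import cv2
from h import *
P,Q,s=cur();print(Q.as_matrix().round(3),s["width"])
g=manip.grab_frame("scene")
cv2.imwrite("pics/s2.png",cv2.resize(g["color"][60:220,220:380],None,fx=3.7,fy=3.7))
# plan: lower-finger geometry; front inner contact
H=np.array([77,100]);w=s["width"]
for t,b,sd in [(1.1,0,25),(.9,10,25),(.7,20,25),(.5,32,25),(.3,43,25),(.15,51,25),(0,60,25),(-.06,60,25)]:
    b_=np.radians(b);E=H+165*np.array([-np.cos(t),np.sin(t)]);d=np.array([np.sin(b_),-np.cos(b_)]);e=np.array([np.cos(b_),np.sin(b_)])
    T=E+sd*d+w/2*e;print(t,b,T.round(0),rel(P,Q,[608,*T],b,-1))
E
```

```text
time: 4.25
position: [609.3, 85.7, 222.5]
ee_rot: [-3.141, -0.005, -0.009]
wrist_force: [0.7, -0.2, 0.4]
width: 62.1
gripper_force: 0.0
[[ 1.     0.004  0.006]
 [ 0.003 -1.     0.001]
 [ 0.006 -0.001 -1.   ]] 62.065011103928356
1.1 0 [ 33. 222.] ([-0.1, 5.3, 0.0], [-0.001, -0.006, -0.001])
0.9 10 [  9. 210.] ([-0.2, 7.6, 1.2], [0.174, -0.005, -0.001])
0.7 20 [-11. 193.] ([-0.2, 9.7, 2.9], [0.348, -0.004, -0.0])
0.5 32 [-28. 174.] ([-0.2, 11.4, 4.8], [0.558, -0.003, 0.001])
0.3 43 [-41. 152.] ([-0.2, 12.7, 7.1], [0.75, -0.002, 0.001])
0.15 51 [-47. 133.] ([-0.2, 13.3, 8.9], [0.889, -0.002, 0.002])
0 60 [-51. 114.] ([-0.2, 13.7, 10.8], [1.046, -0.001, 0.002])
-0.06 60 [-51. 104.] ([-0.2, 13.6, 11.8], [1.046, -0.001, 0.002])
```

View pics/s2.png

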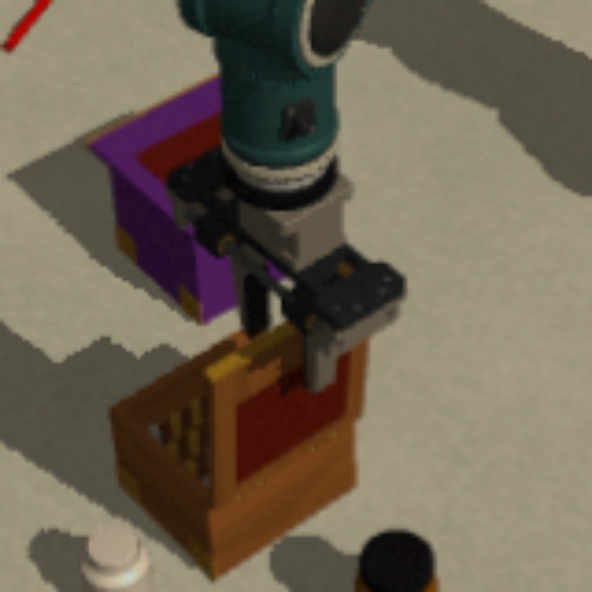

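The fingers straddle the lid: back finger at (320,385), front finger at (255,320). I'll let the half-closing finish.

```bash
python3 -m jog '[[[0,-0.3,0],[0,0,0],0.61],[[0,-0.3,0],[0,0,0],0.61],[[0,-0.3,0],[0,0,0],0.61],[[0,-0.3,0],[0,0,0],0.61]]'
python3 - <<'E'
from plan import *
P,Q,s=cur();print(s["width"])
H=np.array([77,100]);w=36
for t,b,sd in [(1.3,0,25),(1.1,0,25),(.9,10,25),(.7,20,25),(.5,32,25),(.3,43,25),(.15,51,25),(0,60,25),(-.06,60,25)]:
    b_=np.radians(b);E=H+165*np.array([-np.cos(t),np.sin(t)]);d=np.array([np.sin(b_),-np.cos(b_)]);e=np.array([np.cos(b_),np.sin(b_)])
    T=E+sd*d+w/2*e;print(t,b,T.round(0),rel(P,Q,[608,*T],b,-1))
E
```

```text
time: 4.7
position: [607.3, 89.0, 219.1]
ee_rot: [3.141, 0.008, -0.0]
wrist_force: [0.2, -0.1, 0.9]
width: 35.8
gripper_force: 0.0
35.804364495670264
1.3 0 [ 51. 234.] ([0.1, 3.8, -1.5], [0.0, 0.0, 0.0])
1.1 0 [ 20. 222.] ([0.0, 6.9, -0.3], [0.0, 0.0, 0.0])
0.9 10 [ -3. 208.] ([0.0, 9.2, 1.1], [0.175, 0.001, 0.0])
0.7 20 [-24. 189.] ([0.0, 11.3, 3.0], [0.349, 0.002, 0.0])
0.5 32 [-39. 167.] ([0.0, 12.8, 5.2], [0.559, 0.003, 0.0])
0.3 43 [-50. 143.] ([0.0, 13.9, 7.6], [0.751, 0.004, 0.0])
0.15 51 [-55. 123.] ([0.0, 14.4, 9.6], [0.89, 0.004, 0.0])
0 60 [-57. 103.] ([-0.0, 14.6, 11.6], [1.047, 0.005, 0.0])
-0.06 60 [-57.  93.] ([0.0, 14.6, 12.6], [1.047, 0.005, 0.0])
```

```bash
python3 -m jog '[[[0,0.8,0],[0,0,0],0.61],[[0,1.5,0],[0,0,0],0.61],[[0,2.2,0],[0,0,0],0.61],[[0,2.9,0],[0,0,0],0.61],[[0,3.6,0],[0,0,0],0.61],[[0,4.3,-0.1],[0,0,0],0.61],[[0,5,-0.2],[0,0,0],0.61],[[0,5.6,-0.3],[0,0,0],0.61]]'
python3 - <<'E'
from plan import *
import cv2
g=manip.grab_frame("scene")
cv2.imwrite("pics/s3.png",cv2.resize(g["color"][60:220,220:380],None,fx=3.7,fy=3.7))
E
```

```text
time: 5.5
position: [607.6, 32.0, 222.2]
ee_rot: [3.141, 0.007, 0.0]
wrist_force: [0.1, -1.0, 0.9]
width: 36.1
gripper_force: 0.0
```

View pics/s3.png

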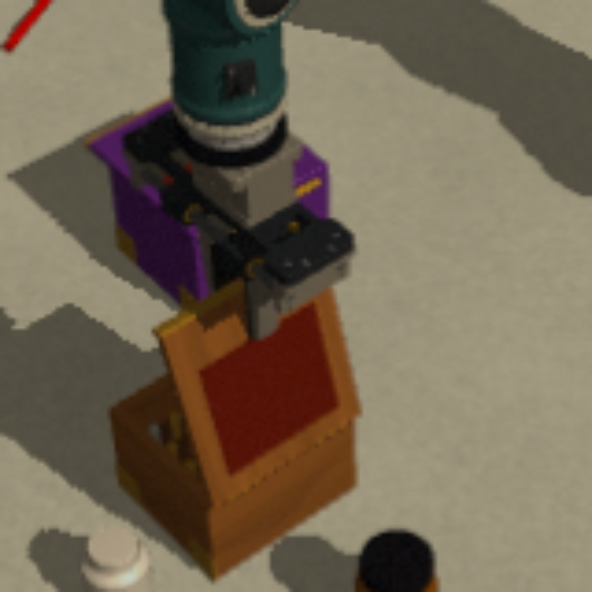

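The lid is tipped forward between the fingers, with the back finger at (262,325) and the lid's near-pot corner at (160,330). Next I'll ease the tool on, so the lid settles on the front finger and follows it.

```bash
python3 -m jog '[[[0,0.7,0],[0,0,0],0.61],[[0,1.3,0],[0,0,0],0.61],[[0,1.9,0.3],[0.04,0,0],0.61],[[0,2.5,0.7],[0.09,0,0],0.61],[[0,3.1,1.0],[0.13,0,0],0.61],[[0,3.6,1.4],[0.175,0,0],0.61],[[0,3.9,1.7],[0.2,0,0],0.61],[[0,3.9,1.7],[0.2,0,0],0.61]]'
python3 - <<'E'
from plan import *
import cv2
g=manip.grab_frame("scene")
cv2.imwrite("pics/s4.png",cv2.resize(g["color"][60:220,220:380],None,fx=3.7,fy=3.7))
P,Q,s=cur();print(P.round(1),np.degrees(Q.as_rotvec()).round(1),s["wrist_force"])
E
```

```text
time: 6.35
position: [607.6, -8.6, 204.2]
ee_rot: [-2.942, -0.002, 0.002]
wrist_force: [-0.2, -2.4, 1.4]
width: 35.9
gripper_force: 1.0
[607.7  -7.5 204.7] [-1.686e+02 -3.000e-01  1.000e-01] [-0.58599857 -1.11979537  0.88248389]
```

View pics/s4.png

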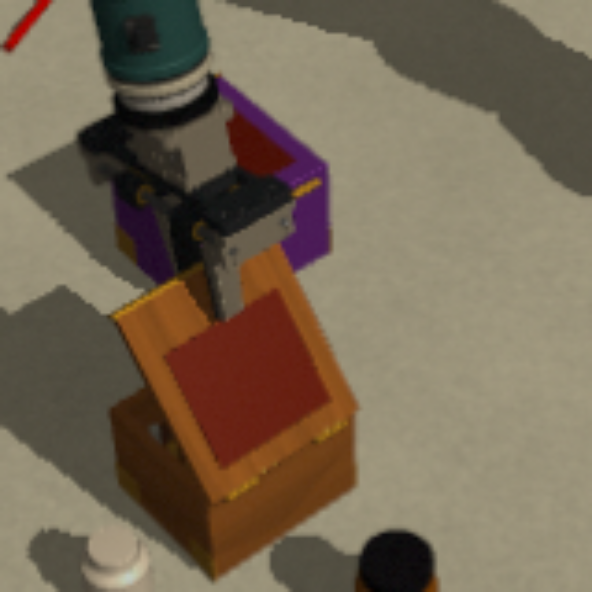

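The lid now rests on the front finger: its edge is at (115,315)-(275,245), gripper_force is 1 N, and the angle is about 0.87 rad. I'll hold briefly and plan the rest.

```bash
python3 -m jog '[[[0,0,0],[0,0,0],0.61],[[0,0,0],[0,0,0],0.61],[[0,0,0],[0,0,0],0.61],[[0,0,0],[0,0,0],0.61]]'
cat > rest.py <<'E'
from plan import *
P,Q,s=cur();print(s["wrist_force"])
H=np.array([77,100]);w=36
for t in [.9,.85,.8,.75,.7,.65,.6,.55,.5,.45,.4,.35,.3,.25,.2,.15,.1,.07,.04,.02,0,-.03,-.06]:
    b=max(0,min(60,60-t*56));sd=25
    b_=np.radians(b);E=H+165*np.array([-np.cos(t),np.sin(t)]);d=np.array([np.sin(b_),-np.cos(b_)]);e=np.array([np.cos(b_),np.sin(b_)])
    T=E+sd*d+w/2*e;print(t,round(b),T.round(0),rel(P,Q,[608,*T],b,-1))
E
python3 rest.py
```

```text
time: 6.8
position: [607.9, -5.4, 205.3]
ee_rot: [-2.942, -0.008, 0.0]
wrist_force: [0.2, -0.4, 0.6]
width: 36.1
gripper_force: 0.4
[ 0.17736943 -0.37683939  0.55431897]
0.9 10 [ -4. 208.] ([0.0, -0.2, -0.2], [-0.033, 0.0, 0.001])
0.85 12 [ -9. 203.] ([0.0, 0.4, 0.1], [0.016, 0.001, 0.001])
0.8 15 [-14. 199.] ([0.0, 1.0, 0.5], [0.065, 0.001, 0.001])
0.75 18 [-19. 194.] ([-0.0, 1.5, 0.8], [0.114, 0.001, 0.001])
0.7 21 [-23. 189.] ([-0.0, 2.1, 1.2], [0.163, 0.001, 0.001])
0.65 24 [-28. 184.] ([-0.0, 2.6, 1.6], [0.212, 0.002, 0.001])
0.6 26 [-32. 179.] ([-0.0, 3.1, 2.1], [0.261, 0.002, 0.001])
0.55 29 [-36. 173.] ([-0.0, 3.6, 2.5], [0.31, 0.002, 0.001])
0.5 32 [-39. 167.] ([-0.0, 4.1, 3.0], [0.358, 0.002, 0.001])
0.45 35 [-43. 162.] ([-0.0, 4.5, 3.6], [0.407, 0.003, 0.001])
0.4 38 [-45. 155.] ([-0.0, 4.9, 4.1], [0.456, 0.003, 0.001])
0.35 40 [-48. 149.] ([-0.0, 5.3, 4.7], [0.505, 0.003, 0.001])
0.3 43 [-50. 143.] ([-0.0, 5.7, 5.2], [0.554, 0.003, 0.001])
0.25 46 [-52. 136.] ([-0.0, 6.0, 5.8], [0.603, 0.004, 0.001])
0.2 49 [-54. 130.] ([-0.0, 6.3, 6.4], [0.652, 0.004, 0.001])
0.15 52 [-55. 123.] ([-0.0, 6.5, 7.1], [0.701, 0.004, 0.001])
0.1 54 [-56. 117.] ([-0.0, 6.8, 7.7], [0.749, 0.004, 0.001])
0.07 56 [-57. 113.] ([-0.0, 6.9, 8.1], [0.779, 0.005, 0.001])
0.04 58 [-57. 108.] ([-0.0, 7.0, 8.5], [0.808, 0.005, 0.001])
0.02 59 [-57. 106.] ([-0.0, 7.1, 8.7], [0.828, 0.005, 0.001])
0 60 [-57. 103.] ([-0.0, 7.1, 9.0], [0.847, 0.005, 0.001])
-0.03 60 [-57.  98.] ([-0.0, 7.2, 9.5], [0.847, 0.005, 0.001])
-0.06 60 [-57.  93.] ([-0.0, 7.3, 10.0], [0.847, 0.005, 0.001])
```

```bash
python3 -m jog '[[[0,0.4,0.1],[0.016,0,0],0.61],[[0,1.0,0.5],[0.065,0,0],0.61],[[0,1.5,0.8],[0.114,0,0],0.61],[[0,2.1,1.2],[0.163,0,0],0.61],[[0,2.6,1.6],[0.212,0,0],0.61],[[0,3.1,2.1],[0.261,0,0],0.61],[[0,3.6,2.5],[0.31,0,0],0.61],[[0,3.6,2.5],[0.31,0,0],0.61]]'
python3 -m jog '[[[0,0,0],[0,0,0],0.61],[[0,0,0],[0,0,0],0.61],[[0,0,0],[0,0,0],0.61]]'
python3 rest.py | sed -n '1p;9,$p'
python3 - <<'E'
from plan import *
import cv2
g=manip.grab_frame("scene")
cv2.imwrite("pics/s5.png",cv2.resize(g["color"][60:220,220:380],None,fx=3.7,fy=3.7))
E
```

```text
time: 7.6
position: [607.2, -39.6, 171.0]
ee_rot: [-2.631, 0.001, 0.004]
wrist_force: [-0.9, -2.1, 0.1]
width: 36.2
gripper_force: 1.2
time: 7.9
position: [608.2, -35.8, 174.2]
ee_rot: [-2.633, -0.008, 0.0]
wrist_force: [-0.7, -2.3, -0.4]
width: 35.9
gripper_force: 1.1
[-0.69107771 -2.32468451 -0.37826892]
0.55 29 [-36. 173.] ([-0.0, 0.0, 0.1], [0.001, 0.002, 0.001])
0.5 32 [-39. 167.] ([-0.0, 0.6, 0.4], [0.05, 0.002, 0.001])
0.45 35 [-43. 162.] ([-0.0, 1.2, 0.8], [0.098, 0.002, 0.001])
0.4 38 [-45. 155.] ([-0.0, 1.8, 1.2], [0.147, 0.003, 0.001])
0.35 40 [-48. 149.] ([-0.0, 2.3, 1.6], [0.196, 0.003, 0.001])
0.3 43 [-50. 143.] ([-0.0, 2.8, 2.0], [0.245, 0.003, 0.001])
0.25 46 [-52. 136.] ([-0.0, 3.3, 2.5], [0.294, 0.003, 0.001])
0.2 49 [-54. 130.] ([-0.0, 3.8, 3.0], [0.343, 0.004, 0.001])
0.15 52 [-55. 123.] ([-0.0, 4.2, 3.5], [0.392, 0.004, 0.001])
0.1 54 [-56. 117.] ([-0.0, 4.6, 4.0], [0.44, 0.004, 0.001])
0.07 56 [-57. 113.] ([-0.0, 4.8, 4.4], [0.47, 0.004, 0.001])
0.04 58 [-57. 108.] ([-0.0, 5.1, 4.7], [0.499, 0.004, 0.001])
0.02 59 [-57. 106.] ([-0.0, 5.2, 4.9], [0.519, 0.005, 0.001])
0 60 [-57. 103.] ([-0.0, 5.3, 5.2], [0.538, 0.005, 0.001])
-0.03 60 [-57.  98.] ([-0.0, 5.6, 5.6], [0.538, 0.005, 0.001])
-0.06 60 [-57.  93.] ([-0.0, 5.8, 6.0], [0.538, 0.005, 0.001])
```

View pics/s5.png

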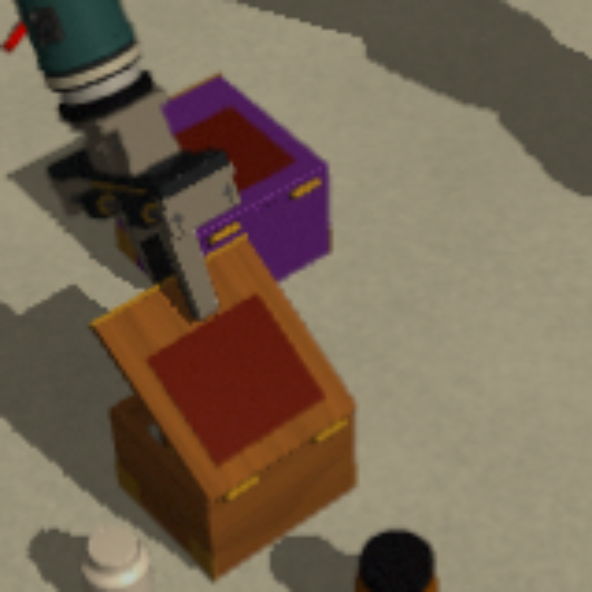

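The lid is on the finger at about 0.55 rad with a steady 1 N, and its edge runs (93,325)-(245,238). The pot and jar are untouched. Continuing.

```bash
python3 -m jog '[[[0,0.6,0.4],[0.05,0,0],0.61],[[0,1.2,0.8],[0.098,0,0],0.61],[[0,1.8,1.2],[0.147,0,0],0.61],[[0,2.3,1.6],[0.196,0,0],0.61],[[0,2.8,2.0],[0.245,0,0],0.61],[[0,3.3,2.5],[0.294,0,0],0.61],[[0,3.6,2.75],[0.32,0,0],0.61],[[0,3.8,3.0],[0.343,0,0],0.61]]'
python3 -m jog '[[[0,0,0],[0,0,0],0.61],[[0,0,0],[0,0,0],0.61]]'
python3 rest.py | sed -n '1p;15,$p'
```

```text
time: 8.75
position: [608.0, -54.5, 128.6]
ee_rot: [-2.287, -0.006, 0.003]
wrist_force: [-0.7, -1.6, -0.9]
width: 35.6
gripper_force: 0.7
time: 8.95
position: [607.9, -54.8, 128.9]
ee_rot: [-2.289, -0.006, 0.003]
wrist_force: [-1.0, -2.0, -1.0]
width: 35.9
gripper_force: 0.9
[-1.02643937 -1.9740741  -0.99004938]
0.25 46 [-52. 136.] ([0.0, -0.7, -0.3], [-0.049, 0.004, -0.001])
0.2 49 [-54. 130.] ([0.0, -0.1, -0.0], [-0.0, 0.004, -0.001])
0.15 52 [-55. 123.] ([0.0, 0.5, 0.3], [0.048, 0.004, -0.001])
0.1 54 [-56. 117.] ([0.0, 1.0, 0.7], [0.097, 0.005, -0.001])
0.07 56 [-57. 113.] ([0.0, 1.4, 0.9], [0.127, 0.005, -0.001])
0.04 58 [-57. 108.] ([0.0, 1.7, 1.2], [0.156, 0.005, -0.001])
0.02 59 [-57. 106.] ([0.0, 1.9, 1.3], [0.175, 0.005, -0.001])
0 60 [-57. 103.] ([0.0, 2.1, 1.5], [0.195, 0.005, -0.001])
-0.03 60 [-57.  98.] ([0.0, 2.5, 1.8], [0.195, 0.005, -0.001])
-0.06 60 [-57.  93.] ([0.0, 2.8, 2.2], [0.195, 0.005, -0.001])
```

Going down to about 0.0, then I'll open the fingers. That drops the lower finger gently and lifts the upper one away from the lid.

```bash
python3 -m jog '[[[0,0.3,0.2],[0.03,0,0],0.61],[[0,0.6,0.4],[0.06,0,0],0.61],[[0,0.9,0.6],[0.09,0,0],0.61],[[0,1.2,0.8],[0.11,0,0],0.61],[[0,1.5,1.0],[0.135,0,0],0.61],[[0,1.7,1.2],[0.156,0,0],0.61],[[0,1.9,1.3],[0.175,0,0],0.61],[[0,2.0,1.4],[0.185,0,0],0.61]]'
python3 -m jog '[[[0,0,0],[0,0,0],0.61],[[0,0,0],[0,0,0],0.61]]'
python3 -m jog '[[[0,0,0],[0,0,0],0.56],[[0,0,0],[0,0,0],0.5],[[0,0,0],[0,0,0],0.45],[[0,0,0],[0,0,0],0.4],[[0,0,0],[0,0,0],0.35],[[0,0,0],[0,0,0],0.3],[[0,0,0],[0,0,0],0.3]]'
python3 - <<'E'
from plan import *
import cv2
f=manip.grab_frame("scene");g=manip.grab_frame("wrist")
cv2.imwrite("pics/s6.png",np.hstack([cv2.resize(f["color"][80:200,220:340],(400,400)),cv2.resize(g["color"][:,120:520],(400,400))]))
E
```

```text
time: 9.75
position: [607.9, -57.8, 103.8]
ee_rot: [-2.102, -0.004, 0.003]
wrist_force: [0.5, -1.5, -0.8]
width: 35.4
gripper_force: 0.7
time: 9.95
position: [607.9, -57.8, 104.3]
ee_rot: [-2.104, -0.005, 0.003]
wrist_force: [-1.0, -0.9, -1.7]
width: 35.7
gripper_force: 0.9
time: 10.65
position: [608.0, -57.6, 104.4]
ee_rot: [-2.104, -0.005, 0.003]
wrist_force: [-0.5, 0.2, -0.3]
width: 64.1
gripper_force: 0.0
```

View pics/s6.png

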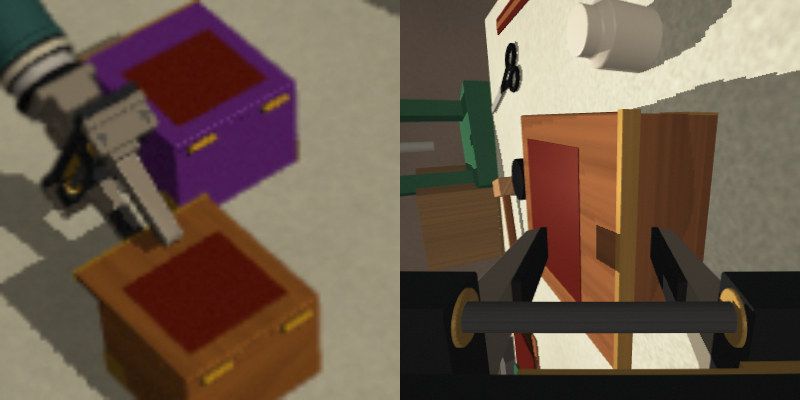

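The lid lies flat and shut, force is zero, and the brass edge at (627,250) has clear gaps to both fingers. Retreating along the tool axis.

```bash
python3 -m jog '[[[0,0,-1.5],[0,0,0],0.3],[[0,0,-3.5],[0,0,0],0.3],[[0,0,-6],[0,0,0],0.3],[[0,0,-9],[0,0,0],0.3],[[0,0,-12],[0,0,0],0.3],[[0,0,-16],[0,0,0],0.3],[[0,0,-20],[0,0,0],0.3],[[0,0,-20],[0,0,0],0.3]]'
python3 - <<'E'
from plan import *
import cv2
from h import *
from fit import lid,W
p=np.load("p.npy")
f=manip.grab_frame("scene");im=f["color"].copy();im=cv2.resize(im,None,fx=4,fy=4)
for q in proj(f,W(p,[lid(165,y,10,0) for y in(-75,75)]+[lid(0,y,10,0) for y in(-75,75)])):cv2.circle(im,tuple(int(v*4) for v in q),5,(0,255,0),1)
cv2.imwrite("pics/s7.png",im[400:1000,880:1480])
E
```

```text
time: 11.55
position: [609.5, -237.5, 208.3]
ee_rot: [-2.111, 0.001, -0.006]
wrist_force: [-0.0, -0.7, -0.0]
width: 64.3
gripper_force: 0.0
```

View pics/s7.png

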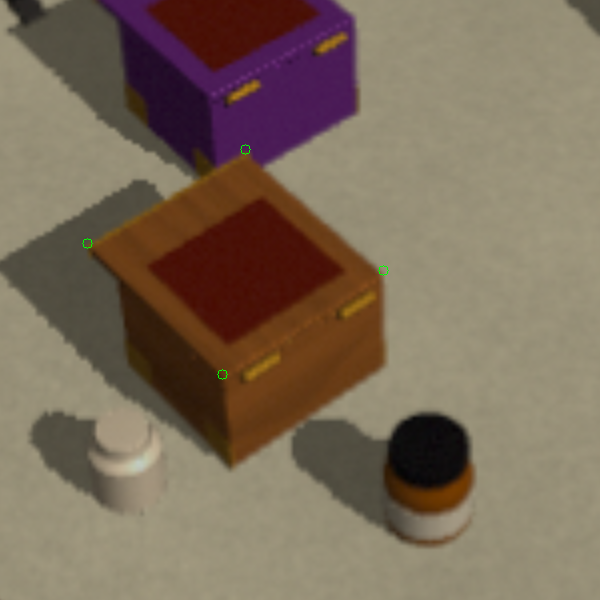

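The lid's corners at (92,248), (245,155), (383,277) and (225,378) match the shut model. The robot is clear and the pot and jar stand where they were.

```bash
python3 -m jog '[[[0,0,0],[0,0,0],0.3],[[0,0,0],[0,0,0],0.3]]' && python3 -c "from workcell import manip;print(manip.finish_job())"
```

```text
time: 11.8
position: [608.5, -228.4, 205.7]
ee_rot: [-2.102, -0.006, 0.005]
wrist_force: [-0.4, 1.3, 0.4]
width: 64.4
gripper_force: 0.0
the job is handed in; nothing more can be done
None
```

I tipped the lid, caught it on the front finger at about 0.9 rad and lowered it gently until shut. The jar and pot look unmoved, the arm never went near the mallet, and the robot finished clear of everything. I handed the job in at 11.8 s; the hand-in call returned no verdict.

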